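# Open the pass box's outer gate after feeling that the inner one is shut

## Robot

A 6-joint arm with a two-finger parallel gripper is mounted at the origin on the work surface. World frame = base frame: x ahead of the robot, y to its left, z up, the work surface at z = 0. Lengths are in m, angles in degrees, forces in N, time in s.
With the tool pointing down it reaches from about 0.275 to 0.725 m from the base axis. Payload 5.6 kg.
Tool frame: the origin (TCP) lies midway between the tips of the shut fingers; the grasp point (between the pads) lies r.grip_depth behind it (r.grip_depth is the distance from the TCP to the grasp point, in m); z points along the fingers, x is the direction in which the jaws open and shut, and the axes are right-handed (so a half turn about z gives the same grasp; the last joint's range is limited). The gripper opens to 85 mm and grips with 20 to 120 N. Pads are 22 mm wide; open, the fingers measure 114 mm over their backs; the gripper's body (76 mm by 85 mm) begins 54 mm behind the grasp point. The pads swing forward as they close: fully open they stand 13 mm farther back than shut.
Start: joints at [16.306, 14.616, 6.199, 0, -81.583, -16.306], TCP at [0.55, 0, 0.231] pointing down, gripper open.
Joint ranges: [-168.99, 168.99], [-69.2, 112.95], [-62.41, 85.93], [-164.36, 98.24], [-168.68, -3.75], [-174.98, 174.98]. Speed limits (degrees/s): [147.25, 147.25, 180, 180, 180, 180].

## Interface

Orientations are given as [roll, pitch, yaw] about the fixed x, y, z axes, in that order (R = Rz(yaw) Ry(pitch) Rx(roll)).
In Python, from bench import r gives the robot as it stands.
- The arm moves only by the tool step_arm, never from a script. Its argument "targets" is a list of rows, each a list of 5 numbers: the closure, from -1 (fully open) to 1 (shut), then the shift along the tool's x, y, z in m, then the turn about the tool's z in rad. In form: [[claw, x, y, z, spin], ...]. A call has exactly 8 rows; each row is the pose to reach, as a shift and turn from the pose commanded when the call began, along the tool's axes at that moment; what a row does not reach only later rows make up. A row lasts 1/8 s, in which the tool goes at most 62.5 mm and 10.7 degrees, less where a joint would pass 70% of its speed; a pose out of reach is approached as far as the arm can. A call with a gripper value outside its range is refused whole. The fingers move at their own pace and stop on an object; the grip force is fixed at half the most. Time passes only in rows, so rows that repeat a pose let the fingers close, or fill a call up. It gives the time, the measured TCP pose, the force and the opening at its end, in the units of the state.
- r.observe(): the state, without advancing time (a new reading comes with each control period).
- r.read_camera(name): name is "scene" or "side" or "wrist"; returns a dict with "img" (420x560x3 uint8, red, green, blue), "camera_matrix" (3x3 intrinsics, pixels), "R" (3x3) and "t" (3): a world point X has camera coordinates R X + t. Camera axes: x right, y down, z forward; pixel columns grow to the right and rows downward; lengths in m; the calibration is good to about 2 mm. A picture is of the moment at which its call begins. There is no depth.
- r.hand_in(): hands the job in, once; it reports no verdict.
The state is a dict: "time": time; "q": joint angles; "joint_velocities": joint speeds; "joint_torque": joint torques, N m; "ee_pos": TCP position; "eef_rot": TCP orientation; "wrist_force": force on the tool from outside, world axes, zero at the start; "torque": the same for the moment, N m; "grip_width": finger opening in m.
Only numpy, scipy, OpenCV 4.12 (cv2) and the standard library are available. Lean on these libraries where they do the work, as an engineer would, in place of code of your own. Each camera call takes 0.05 s, during which the arm holds its last target. There are 200 camera calls.

## Task

The new dinosaur head is waiting in the blue pass box of the fibre-dust booth. First feel with the fingertips that its inner gate (red grip, next to the booth) is shut: press firmly down on the grip, which also pushes the gate home if it was left a little open. Only then raise the blue box's outer gate (white grip, robot's side) by its grip, nearly all the way up, and leave it standing open; leave the yellow pass box's gates as they are.

Things in the scene. Friction and masses are not known exactly. Their poses are not given: they have to be found in the camera images.
- blue_inner_gate: Blue pass box's inner gate, at its booth end: grey plastic plate sliding straight up, 0-90 mm; starts 0-20 mm open. Its red grip block (12 mm thick along x, 40 wide along y, 45 tall) stands wholly above the box roof (z 130 mm). Origin: middle of the grip's top face, z 175 mm when shut, plus the opening. z up; x runs from outer end to booth, within 10 deg of straight ahead. Booth wall, 200 mm tall, 40 mm beyond.
- blue_outer_gate: Blue pass box's outer gate, at the robot's end, 140 mm from the inner: same make, grip size, origin and axes, but a white grip; starts shut (z 175 mm). Friction of 3 N holds any gate where it is left: about 5 N raises it, 1 to 3 N push it down to its hard stop. Box: 170 mm long, 130 wide, 130 tall, blue frame, clear roof, tan dinosaur head inside, fixed to the booth.
- yellow_inner_gate: Yellow pass box's inner gate: same make, red grip, 0 to 30 mm open; not to be moved. The yellow-framed box stands beside the blue one, to its left or right, 250 to 310 mm apart centre to centre; a 60 mm tall jar stands between them.
- yellow_outer_gate: Yellow pass box's outer gate, at the robot's end: same make, white grip, shut; not to be moved.

How it is judged (in metres and radians):
On the way, in this order (a step that is already met when the one before it is completed fails the run):
1. with the outer gate still shut, the fingers press down on the blue inner gate with more than 3 N while it is fully shut (within 4 mm), for 0.2 s (contact force between the fingers and blue_inner_gate above 3 N and height (world z) of blue_inner_gate below 0.179 m and height (world z) of blue_outer_gate below 0.181 m), for 0.2 s.
2. the blue outer gate is raised at least 65 mm while the inner one is shut (height (world z) of blue_outer_gate above 0.24 m and height (world z) of blue_inner_gate below 0.179 m), for 0.2 s.
At the end, for the whole second after the job is handed in: The blue outer gate stands still, raised at least 65 mm of its 90 mm; the blue inner gate is shut within 4 mm; both gates of the yellow pass box are within 8 mm of where they started (all of step 2 and linear speed of blue_outer_gate below 0.02 m/s and not (distance of yellow_inner_gate from where it was at the start of the episode above 0.008 m) and not (distance of yellow_outer_gate from where it was at the start of the episode above 0.008 m)); the robot touches nothing.
It fails at once if the blue outer gate is open by more than 10 mm while the blue inner gate is open by more than 6 mm (height (world z) of blue_outer_gate above 0.185 m and height (world z) of blue_inner_gate above 0.181 m).
It fails at once if a gate of the yellow pass box is moved by more than 8 mm (distance of any of yellow_inner_gate, yellow_outer_gate from where it was at the start of the episode above 0.008 m).
It also fails if it takes over 48 s, if anything falls off the work surface, if the arm or the gripper's body presses on something with over 40 N, if the wrist force passes 120 N, or if a joint passes its speed limit or range.

## Working session

There is one attempt and no reset: what is moved stays moved. The work goes in short steps, Python scripts to look and compute and a tool call to move; the robot and the scene stay as the last step left them, time stands still between calls to the robot, and variables do not carry over. Pictures are saved under pics/ and viewed, about 8 in all and at most 12, crops included, and the job is handed in when it is done.

Besides the shell and the picture viewer there is one more tool, called after "Call:" by a JSON object that holds its "op" and its "data", one argument or row to a line. step_arm: Moves the arm, as the interface text tells. Its arguments: {"type":"object","properties":{"targets":{"type":"array","items":{"type":"array","items":{"type":"number"}}}},"required":["targets"]}

```bash
mkdir -p pics; ls; python3 - <<'E'
from bench import r
import cv2,numpy as np,pickle
print(r.observe(), r.grip_depth)
ims={n:r.read_camera(n) for n in ("scene","side","wrist")}
pickle.dump(ims,open("c0.pkl","wb"))
for n,c in ims.items():
    print(n,c["camera_matrix"].round(1).tolist(),c["R"].round(3).tolist(),c["t"].round(3).tolist())
    cv2.imwrite(f"pics/{n}0.png",c["img"][:,:,::-1])
E
```

```text
pics
{'time': 0.0, 'q': array([ 1.63054866e+01,  1.46522134e+01,  6.12845606e+00, -2.64577080e-02,
       -8.15833242e+01, -1.63056663e+01]), 'joint_velocities': array([ 0.04424145,  0.0695698 ,  0.03117336,  0.08194051,  0.13856181,
       -0.00448365]), 'joint_torque': array([-4.48901856e-04, -3.86631560e+01,  2.37934113e+01,  5.36471218e+00,
       -6.25866101e-03, -4.57470776e-06]), 'ee_pos': array([5.49487238e-01, 4.03230818e-05, 2.30390135e-01]), 'eef_rot': array([-1.79995048e+02, -1.10121511e-01,  1.79995918e+02]), 'wrist_force': array([-0.4357389 ,  0.00763265,  1.18526763]), 'torque': array([-0.03357913,  0.01264029, -0.00082247]), 'grip_width': 0.08521265310787877} 0.0187
scene [[546.0, 0.0, 286.3], [0.0, 546.0, 215.0], [0.0, 0.0, 1.0]] [[-0.841, 0.541, 0.018], [0.406, 0.651, -0.641], [-0.359, -0.532, -0.767]] [0.48, -0.112, 1.285]
side [[445.3, 0.0, 281.1], [0.0, 445.3, 209.5], [0.0, 0.0, 1.0]] [[-0.992, -0.125, 0.013], [-0.092, 0.654, -0.751], [0.085, -0.746, -0.66]] [0.545, 0.195, 0.754]
wrist [[372.9, 0.0, 282.6], [0.0, 372.9, 214.0], [0.0, 0.0, 1.0]] [[-1.0, -0.001, 0.002], [0.0, 0.954, 0.301], [-0.002, 0.301, -0.954]] [0.549, -0.039, 0.38]
```

View pics/scene0.png

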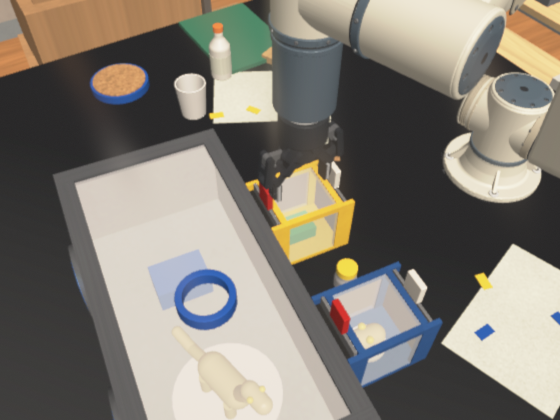

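View pics/side0.png

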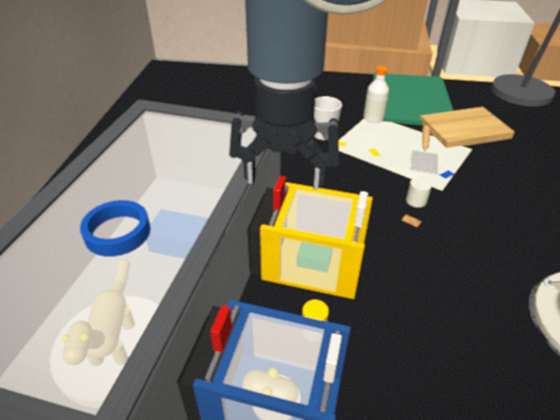

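View pics/wrist0.png

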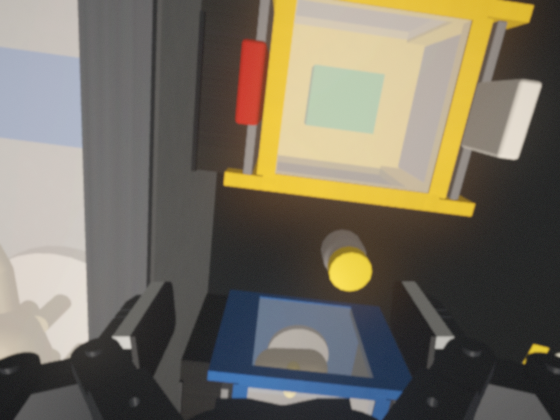

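Scene view: the yellow box's grips are red (265,198) and white (335,175), and the blue box's are red (340,316) and white (415,288). Side view: the blue box's are red (221,328) and white (333,355). In the wrist view the blue box lies at the bottom, partly hidden by the gripper. Next I'll crop the blue grips and get mask corners.

```bash
cat > h.py <<'E'
import numpy as np,cv2
def ray(c,p):
    K,R,t=c["camera_matrix"],c["R"],c["t"]
    d=R.T@np.linalg.inv(K)@[p[0],p[1],1]; return -R.T@t,d
def onz(c,p,z):
    o,d=ray(c,p); return o+d*(z-o[2])/d[2]
def tri(*cp):
    A=np.zeros((3,3));b=np.zeros(3);rs=[ray(c,p) for c,p in cp]
    for o,d in rs:
        d=d/np.linalg.norm(d);P=np.eye(3)-np.outer(d,d);A+=P;b+=P@o
    X=np.linalg.solve(A,b)
    return X,[np.linalg.norm(np.cross(X-o,d/np.linalg.norm(d)))*1e3 for o,d in rs]
def mask(img,kind):
    h=cv2.cvtColor(img,cv2.COLOR_RGB2HSV)
    if kind=="red": return (((h[...,0]<8)|(h[...,0]>172))&(h[...,1]>150)&(h[...,2]>80)).astype(np.uint8)
    return ((h[...,1]<60)&(h[...,2]>190)).astype(np.uint8)
def proj(c,X):
    v=c["camera_matrix"]@(c["R"]@np.array(X)+c["t"]); return v[:2]/v[2]
E
python3 - <<'E'
import pickle,cv2,numpy as np
from h import *
C=pickle.load(open("c0.pkl","rb")); S,D=C["scene"],C["side"]
B={}
for n,c in (("scene",S),("side",D)):
    k,l,s,ce=cv2.connectedComponentsWithStats(mask(c["img"],"red"))
    for i in range(1,k):
        if s[i,4]>60:
            print(n,s[i],ce[i].round(1),cv2.boxPoints(cv2.minAreaRect(np.argwhere(l==i)[:,::-1].astype(np.float32))).round(0).tolist())
print("red blue",tri((S,(340,316)),(D,(221,328))));print("white blue",tri((S,(415,288)),(D,(333,355))))
print("red yel",tri((S,(265,198)),(D,(280,193))));print("white yel",tri((S,(335,175)),(D,(362,208))))
def crop(c,x,y): return cv2.resize(c["img"][y:y+60,x:x+80],None,fx=5,fy=5,interpolation=cv2.INTER_CUBIC)[:,:,::-1]
cv2.imwrite("pics/crop0.png",np.vstack([np.hstack([crop(S,300,285),crop(S,375,255)]),np.hstack([crop(D,180,295),crop(D,295,325)])]))
E
```

```text
scene [259 184  14  26 190] [265.6 196.8] [[256.0, 186.0], [265.0, 182.0], [276.0, 206.0], [266.0, 210.0]]
scene [330 299  20  35 409] [339.5 316.2] [[325.0, 305.0], [337.0, 297.0], [354.0, 327.0], [341.0, 334.0]]
side [272 175  15  35 320] [278.5 192.4] [[270.0, 209.0], [274.0, 174.0], [286.0, 176.0], [282.0, 210.0]]
side [210 305  22  48 688] [220.6 328.5] [[203.0, 346.0], [220.0, 303.0], [238.0, 310.0], [221.0, 353.0]]
red blue (array([0.6019065 , 0.19618797, 0.16133068]), [np.float64(0.6242450059646591), np.float64(0.6242450059646893)])
white blue (array([0.46318181, 0.21364438, 0.15361778]), [np.float64(2.459685254484089), np.float64(2.459685254484171)])
red yel (array([ 0.56575308, -0.08501147,  0.15038476]), [np.float64(3.082084856553767), np.float64(3.0820848565537777)])
white yel (array([ 0.42645022, -0.05712654,  0.15847223]), [np.float64(1.9208668268238374), np.float64(1.9208668268238085)])
```

View pics/crop0.png

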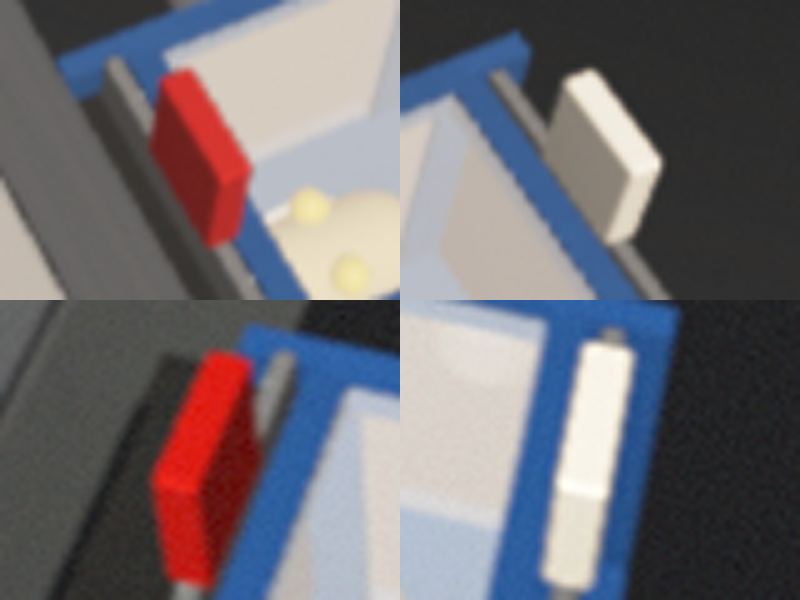

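Crop: the top-face centres are, for red, scene (341,310) and side (221,319). For white they are scene (417.4,279.2) and side (334,348.2).

```bash
python3 - <<'E'
import pickle,numpy as np
from h import *
C=pickle.load(open("c0.pkl","rb")); S,D=C["scene"],C["side"]
o=lambda ox,oy,L:[(ox+a/5,oy+b/5) for a,b in L]
Rs=o(300,285,[(163,78),(190,70),(250,170),(219,182)]);Rd=o(180,295,[(250,62),(217,53),(155,178),(202,187)])
Ws=o(375,255,[(165,80),(192,70),(260,158),(230,176)]);Wd=o(295,325,[(183,42),(233,48),(208,190),(157,185)])
for n,s,d,z in(("red",Rs,Rd,.18),("white",Ws,Wd,.175)):
    s,d=np.array(s),np.array(d)
    X,e=tri((S,s.mean(0)),(D,d.mean(0)));print(n,X.round(4),np.round(e,2))
    for nm,c,p in(("scene",S,s),("side",D,d)):
        q=np.array([onz(c,x,z) for x in p]);print(nm,z,q.mean(0).round(4),"edges mm",(np.linalg.norm(q-np.roll(q,-1,0),axis=1)*1e3).round(1), q[:,:2].round(4).tolist())
E
```

```text
red [0.6009 0.1949 0.1778] [0.09 0.09]
scene 0.18 [0.6018 0.1955 0.18  ] edges mm [ 9.  37.9 10.4 38.5] [[0.6031, 0.1755], [0.5944, 0.1777], [0.5997, 0.2152], [0.6099, 0.2135]]
side 0.18 [0.6004 0.196  0.18  ] edges mm [ 8.8 37.8 11.6 36.8] [[0.5935, 0.1783], [0.6022, 0.1768], [0.6087, 0.214], [0.5972, 0.2149]]
white [0.4625 0.2134 0.1732] [0.51 0.51]
scene 0.175 [0.4632 0.2133 0.175 ] edges mm [10.2 37.2 12.6 39.2] [[0.4655, 0.1936], [0.4555, 0.1953], [0.4596, 0.2322], [0.4721, 0.2322]]
side 0.175 [0.4627 0.2145 0.175 ] edges mm [11.9 38.1 11.5 38.4] [[0.4664, 0.1955], [0.4545, 0.1955], [0.4593, 0.2334], [0.4708, 0.2337]]
```

Measurements agree within about 1 mm across views, and the edges of ~38x11 mm match 40x12:
- **Red grip:** (0.601, 0.1955), z about 0.178.
- **White grip:** (0.463, 0.214), z about 0.174.
- **Axis yaw:** about -7.7°, which is a spin of +0.134.

I'll move above the red grip with the fingers shut.

Call:
{"op": "step_arm", "data": {
  "targets": [
    [1,-0.006,0.02,-0.01,0.02],
    [1,-0.017,0.06,-0.01,0.05],
    [1,-0.029,0.11,-0.01,0.08],
    [1,-0.04,0.155,-0.01,0.11],
    [1,-0.048,0.185,-0.01,0.134],
    [1,-0.051,0.196,-0.01,0.134],
    [1,-0.051,0.196,-0.01,0.134],
    [1,-0.051,0.196,-0.01,0.134]
  ]
}}

```text
time: 1.15
ee_pos: [0.6009, 0.195, 0.2416]
eef_rot: [-180.0, 0.0, 172.3]
wrist_force: [0.5, -0.8, -0.4]
grip_width: -0.0001
```

```bash
python3 - <<'E'
from bench import r
import cv2,numpy as np,pickle
from h import *
s=r.observe();print(s["time"],s["ee_pos"],s["eef_rot"],s["wrist_force"],s["grip_width"])
W=r.read_camera("wrist");D=r.read_camera("side");pickle.dump({"wrist":W,"side":D},open("c1.pkl","wb"))
cv2.imwrite("pics/c1.png",np.hstack([cv2.resize(W["img"],(400,300)),cv2.resize(D["img"],(400,300))])[:,:,::-1])
for z in(.175,.185):
  for y,x in((.1955,.601),(.2135,.463)): print(z,x,proj(W,(x,y,z)).round(0))
k,l,st,ce=cv2.connectedComponentsWithStats(mask(W["img"],"red"))
for i in range(1,k):
  if st[i,4]>100: print(st[i],ce[i])
E
```

```text
1.15 [0.60093338 0.19498537 0.24156442] [-1.79992903e+02  1.22112154e-02  1.72283705e+02] [ 0.50940003 -0.75846391 -0.38163024] -0.00011727722990519622
0.175 0.601 [283. 233.]
0.175 0.463 [516. 232.]
0.185 0.601 [283. 239.]
0.185 0.463 [527. 238.]
[ 271  188   20   79 1395] [280.32831541 229.74695341]
```

View pics/c1.png

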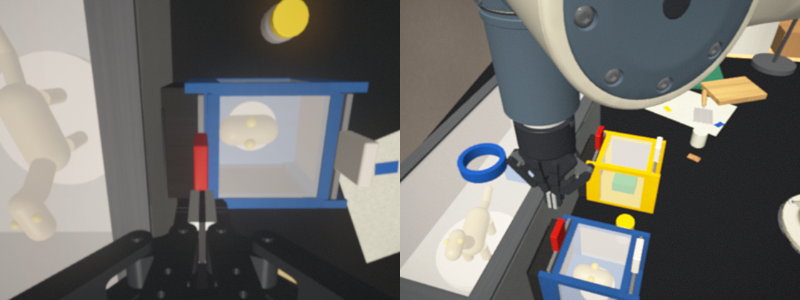

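Wrist view: the shut fingers line up with the red grip, which is centred at about (281,228) against a predicted (283,233), so the error is about 1 to 2 mm. Now I'll press down gently and watch the force.

Call:
{"op": "step_arm", "data": {
  "targets": [
    [1,-0.001,-0.001,0.01,0],
    [1,-0.001,-0.001,0.025,0],
    [1,-0.001,-0.001,0.038,0],
    [1,-0.001,-0.001,0.048,0],
    [1,-0.001,-0.001,0.056,0],
    [1,-0.001,-0.001,0.061,0],
    [1,-0.001,-0.001,0.064,0],
    [1,-0.001,-0.001,0.066,0]
  ]
}}

```text
time: 2.25
ee_pos: [0.6019, 0.1949, 0.1756]
eef_rot: [180.0, 0.0, 172.3]
wrist_force: [-0.2, 0.1, 1.5]
grip_width: -0.0001
```

Call:
{"op": "step_arm", "data": {
  "targets": [
    [1,0,0,0.002,0],
    [1,0,0,0.004,0],
    [1,0,0,0.005,0],
    [1,0,0,0.006,0],
    [1,0,0,0.006,0],
    [1,0,0,0.006,0],
    [1,0,0,0.006,0],
    [1,0,0,0.006,0]
  ]
}}

```text
time: 3.25
ee_pos: [0.6021, 0.1949, 0.1749]
eef_rot: [179.9, 0.3, 172.4]
wrist_force: [-11.2, 0.3, 23.1]
grip_width: -0.0001
```

The force is 23 N at z 0.1749, which matches the shut height, held for about 0.6 s. Now I'll lift off, shift 140 mm along the box to the white grip and half-open.

Call:
{"op": "step_arm", "data": {
  "targets": [
    [1,0,0,-0.01,0],
    [1,0,0,-0.04,0],
    [1,0,0,-0.071,0],
    [0.5,0.03,0,-0.076,0],
    [0,0.08,0,-0.076,0],
    [-0.3,0.12,0,-0.076,0],
    [-0.3,0.14,0,-0.076,0],
    [-0.3,0.14,0,-0.076,0]
  ]
}}

```text
time: 4.25
ee_pos: [0.4625, 0.2139, 0.246]
eef_rot: [179.9, 0.1, 172.4]
wrist_force: [-0.6, -0.3, 0.5]
grip_width: 0.0557
```

```bash
python3 - <<'E'
from bench import r
import cv2,numpy as np,pickle
from h import *
s=r.observe();print(s["time"],s["ee_pos"],s["eef_rot"],s["wrist_force"],s["grip_width"])
W=r.read_camera("wrist");D=r.read_camera("side");S=r.read_camera("scene")
pickle.dump({"wrist":W,"side":D,"scene":S},open("c2.pkl","wb"))
cv2.imwrite("pics/c2.png",np.vstack([np.hstack([cv2.resize(W["img"],(400,300)),cv2.resize(D["img"],(400,300))]),np.hstack([cv2.resize(D["img"][295:355,180:260],(400,300)),cv2.resize(S["img"][285:345,300:380],(400,300))])])[:,:,::-1])
print(proj(W,(.463,.214,.175)))
for n,c in(("side",D),("scene",S)):
  k,l,st,ce=cv2.connectedComponentsWithStats(mask(c["img"],"red"))
  for i in range(1,k):
    if st[i,4]>100: print(n,st[i],ce[i].round(1))
E
```

```text
4.25 [0.46249523 0.21394606 0.24596964] [1.79931149e+02 5.71539732e-02 1.72407067e+02] [-0.58138925 -0.25728342  0.47052917] 0.055728161032395085
[282.47453876 229.27290737]
side [273 175  14  35 321] [278.5 192.4]
side [211 308  21  47 667] [220.9 331. ]
scene [259 180  14  30 256] [265.6 194.1]
scene [330 301  19  35 407] [339.2 318.3]
```

View pics/c2.png

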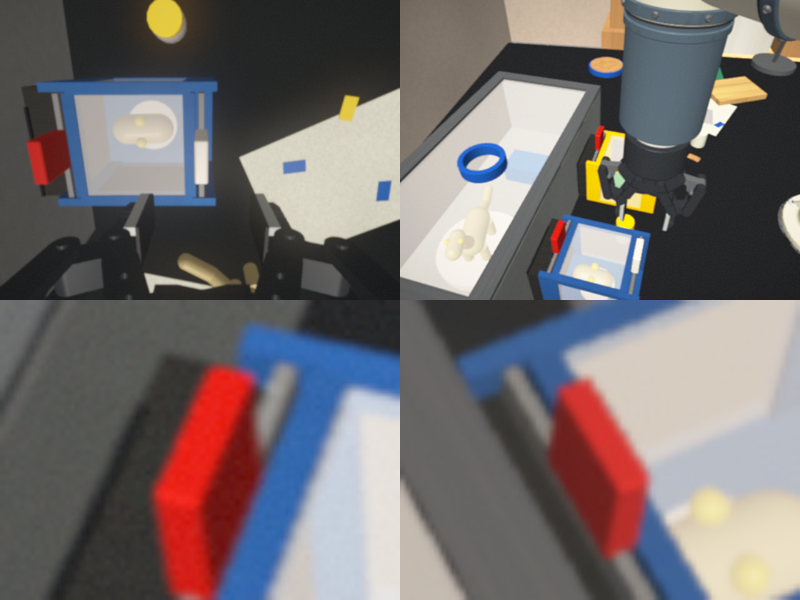

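The red grip's mask dropped about 2 px in both views, so the gate had been slightly open and is now shut. The white grip sits centred between the jaws in the wrist view, at about (281,217). I'll descend and grip.

Call:
{"op": "step_arm", "data": {
  "targets": [
    [-0.3,-0.0005,0,0.02,0],
    [-0.3,-0.0005,0,0.045,0],
    [-0.3,-0.0005,0,0.07,0],
    [-0.3,-0.0005,0,0.09,0],
    [-0.3,-0.0005,0,0.1,0],
    [-0.3,-0.0005,0,0.102,0],
    [-0.3,-0.0005,0,0.102,0],
    [-0.3,-0.0005,0,0.102,0]
  ]
}}

```text
time: 5.4
ee_pos: [0.4641, 0.2138, 0.1441]
eef_rot: [179.9, 0.1, 172.3]
wrist_force: [0.3, 0.3, 0.1]
grip_width: 0.0554
```

Call:
{"op": "step_arm", "data": {
  "targets": [
    [0.2,0,0,0,0],
    [0.5,0,0,0,0],
    [0.7,0,0,0,0],
    [1,0,0,0,0],
    [1,0,0,0,0],
    [1,0,0,0,0],
    [1,0,0,0,0],
    [1,0,0,0,0]
  ]
}}

```text
time: 6.4
ee_pos: [0.4632, 0.2136, 0.1435]
eef_rot: [180.0, -0.0, 172.3]
wrist_force: [-5.2, 0.7, 4.9]
grip_width: 0.0112
```

The jaws hold a width of 11 mm, matching the grip. I'll lift 80 mm.

Call:
{"op": "step_arm", "data": {
  "targets": [
    [1,0,0,-0.004,0],
    [1,0,0,-0.014,0],
    [1,0,0,-0.028,0],
    [1,0,0,-0.042,0],
    [1,0,0,-0.056,0],
    [1,0,0,-0.07,0],
    [1,0,0,-0.079,0],
    [1,0,0,-0.081,0]
  ]
}}

```text
time: 7.4
ee_pos: [0.4632, 0.2136, 0.2251]
eef_rot: [180.0, -0.0, 172.3]
wrist_force: [-4.4, 3.2, -5.4]
grip_width: 0.0112
```

Call:
{"op": "step_arm", "data": {
  "targets": [
    [1,0,0,0,0],
    [1,0,0,0,0],
    [1,0,0,0,0],
    [1,0,0,0,0],
    [0.8,0,0,0,0],
    [0.5,0,0,0,0],
    [0.2,0,0,0,0],
    [0,0,0,0,0]
  ]
}}

```text
time: 8.4
ee_pos: [0.4642, 0.2133, 0.2249]
eef_rot: [180.0, 0.1, 172.3]
wrist_force: [0.7, -0.7, 0.1]
grip_width: 0.0428
```

Call:
{"op": "step_arm", "data": {
  "targets": [
    [-0.3,0,0,0,0],
    [-0.3,0,0,0,0],
    [-0.3,0,0,-0.02,0],
    [-0.3,0,0,-0.045,0],
    [-0.3,0,0,-0.07,0],
    [-0.3,0,0,-0.09,0],
    [-0.3,0,0,-0.1,0],
    [-0.3,0,0,-0.1,0]
  ]
}}

```text
time: 9.4
ee_pos: [0.4637, 0.2137, 0.3245]
eef_rot: [180.0, 0.0, 172.3]
wrist_force: [0.5, 0.3, -0.7]
grip_width: 0.0556
```

```bash
python3 - <<'E'
from bench import r
import cv2,numpy as np,pickle
from h import *
s=r.observe();print(s["time"],s["ee_pos"],s["wrist_force"],s["grip_width"])
D=r.read_camera("side");S=r.read_camera("scene")
pickle.dump({"side":D,"scene":S},open("c3.pkl","wb"))
cv2.imwrite("pics/c3.png",np.hstack([cv2.resize(D["img"],(400,300)),cv2.resize(S["img"],(400,300))])[:,:,::-1])
for z in(.175,.256): print(z,proj(D,(.463,.214,z)),proj(S,(.463,.214,z)))
for n,c in(("side",D),("scene",S)):
  k,l,st,ce=cv2.connectedComponentsWithStats(mask(c["img"],"red"))
  for i in range(1,k):
    if st[i,4]>100: print(n,st[i],ce[i].round(1))
E
```

```text
9.4 [0.46374039 0.21369565 0.32445582] [ 0.46160531  0.3065622  -0.67631525] 0.05557048951986913
0.175 [333.89672139 347.43747394] [417.64467966 279.34252073]
0.256 [340.96373855 305.02579866] [428.70933323 249.20966042]
side [273 181   9  29 201] [276.6 196.8]
side [210 308  22  47 662] [220.9 331. ]
scene [259 180  14  30 255] [265.6 194.1]
scene [330 301  19  35 407] [339.2 318.3]
```

View pics/c3.png

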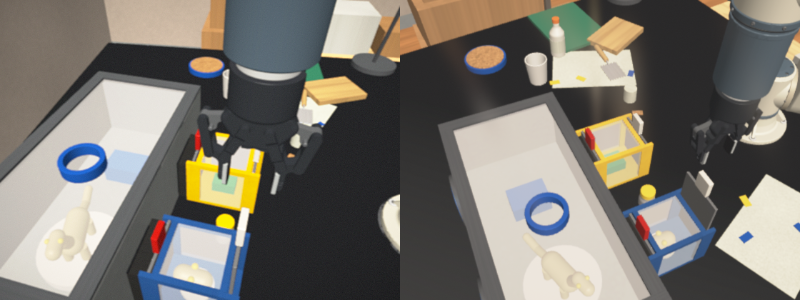

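The white grip stands raised at side (339,304) and scene (428,249), close to the predictions for z 0.256. The red grip's mask is unchanged since the press, and the fingers are clear, so I'll hand in.

```bash
python3 -c "
from bench import r
print(r.hand_in()); s=r.observe(); print(s['time'],s['wrist_force'])"
```

```text
the job is handed in; nothing more can be done
None
the job is handed in; nothing more can be done
```

The blue inner gate is shut, the blue outer gate stands open about 81 mm, and the job is handed in at about 9.5 s; no verdict was reported.

- **Inner gate:** I pressed down on the red grip with shut fingers, reaching about 23 N at z 0.175 m, which is the fully shut height. Its grip dropped about 2 px in both views, so it had been a few mm open.
- **Outer gate:** I gripped the white block (11 mm measured for a 12 mm grip), raised it 81 mm, let go and backed off straight up. Afterwards its grip was within about 2 px of where a top height of z 0.256 m should appear in both views.
- **Final state:** The red blue-box grip had not moved since the press, and the wrist force was about 0.9 N, which is sensor noise.
- **Yellow box:** I never went near its gates. Its red grip stayed put in the scene view after the press. It was partly hidden by the gripper in the first scene picture and in the last side picture, so those readings differ by 3–4 px. I did not measure its white grip again.

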